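# Tighten the nut deep in the leaning pump housing

## Task

Use the T-handled box spanner that stands in the leaning pump housing to tighten the nut at the bottom of the bore: turn its handle clockwise (looking down the bore) about 70 degrees, until the nut comes up against its stop. Then draw the spanner out of the bore, lower it foot first into the steel tool pot without dropping it in, and let go. Leave the other things on the bench where they are.

Things in the scene. Friction and masses are not known exactly. Their poses are not given: they have to be found in the camera images.
- housing: Aluminium pump housing, a ribbed round body 80 mm across, 87 mm long, between two grey uprights on a grey base plate 8 mm thick; fixed to the bench. Origin on the bench; the plate spans x -30..+90, y -55..+55 mm of this frame. z is up; the bore leans 30 degrees from vertical towards this frame's -x (roughly to the robot). The housing is nowhere higher than 130 mm.
- bore_mouth (a point): Centre of the open mouth of the housing's bore. Its z axis is the bore axis, pointing out of the bore (30 degrees from vertical). The bore is 40 mm in diameter and 75 mm deep; the nut sits on its floor.
- nut (a joint): Angle of the nut at the bottom of the bore (rad). Grows as the nut is turned clockwise looking down the bore (tightened). Starts within 0.12 of 0; hard stop at +1.05 (tight). Friction holds it where it is left; turning takes about 0.1 N m. The hexagon is 20 mm across flats, 12 mm high, on a 34 mm washer 3 mm thick.
- spanner_bar (a point): Centre of the bar of the loose T-handled box spanner (0.25 kg, 160 mm long): grasp here. Bar 70 mm along x, 16 mm thick along y, 20 mm high along z; z runs along the 14 mm shaft, away from the foot. It starts standing in the bore, socket on the nut, bar about 78 mm beyond the mouth, shaft within 3 degrees of the bore axis. The socket has 12 degrees of play on the nut: the bar turns about 70 to the stop.
- spanner_foot (a point): Centre of the spanner's open lower end (six-sided socket, 35 mm over corners), 150 mm from the middle of the bar. z runs along the shaft towards the bar. A 36 mm centring collar on the shaft, 50 to 66 mm above the foot, runs in the bore. The spanner is clear of the bore when drawn out 75 mm along the bore axis.
- pot_floor (a point): Centre of the inner floor of the open steel tool pot, 5 mm above the bench. The pot is round, 76 mm outside, 68 mm inside, 85 mm high, fixed to the bench, z up. The spanner may lean in it.
- solder_reel: Bystander: reel of solder, 62 mm across, 52 mm high; origin under its centre.
- capacitor_can: Bystander: can capacitor, 35 mm across, 60 mm high; origin under its centre.
- esd_brush: Bystander: flat black brush, 154 mm long; origin under its centre.
- marker: Bystander: marker pen, 126 mm long; origin under its centre.
- jar_parts: Bystander: jar of small parts, 63 mm across, 88 mm high; origin under its centre.
- tip_tin: Bystander: round tin, 54 mm across, 20 mm high; origin under its centre.
Mind the look-alikes: they are no part of the job. What is shaped like the part that bears pot_floor but red is not meant.

How it is judged (in metres and radians):
On the way, in this order (a step that is already met when the one before it is completed fails the run):
1. with the spanner in the bore, the nut is turned clockwise to its stop (joint above 0.85 rad) (value of joint nut above 0.85 rad and distance between spanner_foot and bore_mouth below 0.085 m and z of spanner_foot in the frame of bore_mouth below -0.06 m), for 0.2 s.
2. the spanner, still held, is lowered foot first at least 40 mm into the pot (horizontal distance between spanner_foot and pot_floor below 0.03 m and z of spanner_foot in the frame of pot_floor below 0.04 m and contact force between the fingers and spanner above 1 N), for 0.1 s.
At the end, for the whole second after the job is handed in: The nut is still tight (above 0.85 rad, stop at 1.05), and the spanner stands or leans at rest in the pot, released, foot down: its foot within 30 mm sideways of the pot floor's centre and less than 25 mm above the floor (value of joint nut above 0.85 rad and horizontal distance between spanner_foot and pot_floor below 0.03 m and z of spanner_foot in the frame of pot_floor below 0.025 m and angle between spanner_foot's own z axis and vertical below 0.8 rad and linear speed of spanner below 0.03 m/s); the robot touches nothing.
It fails at once if the nut is turned loose (anticlockwise below -0.4 rad) (value of joint nut below -0.4 rad).
It fails at once if a bystander is moved more than 30 mm (distance of any of solder_reel, capacitor_can, esd_brush, marker, jar_parts, tip_tin from where it was at the start of the episode above 0.03 m).
It also fails if it takes over 45 s, if anything falls off the work surface, if the arm or the gripper's body presses on something with over 40 N, if the wrist force passes 120 N, or if a joint passes its speed limit or range.

## Robot

A 6-joint arm with a two-finger parallel gripper is mounted at the origin on a cart in front of the work surface, level with it; the furniture and walls round the work are solid. World frame = base frame: x ahead of the robot, y to its left, z up, the work surface at z = 0. Lengths are in m, angles in degrees, forces in N, time in s.
With the tool pointing down it reaches from about 0.25 to 0.725 m from the base axis. Payload 9.7 kg.
Tool frame: the origin (TCP) lies midway between the tips of the shut fingers; the grasp point (between the pads) lies 19 mm behind it (bot.hold_point_z is the distance from the TCP to the grasp point, in m); z points along the fingers, y is the line along which they close (so a half turn about z gives the same grasp; the last joint's range is limited). The gripper opens to 85 mm and grips with 20 to 120 N. Pads are 22 mm wide; open, the fingers measure 114 mm over their backs; the gripper's body (76 mm by 85 mm) begins 54 mm behind the grasp point. The pads swing forward as they close: fully open they stand 13 mm farther back than shut.
Start: joints at [74.656, 4.979, 10.078, 95.1, 0, 90], TCP at [0.146, 0.53, 0.231] pointing down, gripper open.
Joint ranges: [-179.16, 179.16], [-48.56, 103.87], [-65.8, 70.77], [-126.05, 130.52], [-82.76, 87.17], [-180, 180]. Speed limits (degrees/s): [127.2, 127.2, 147.25, 180, 180, 180].

## Interface

Orientations are given as [roll, pitch, yaw] about the fixed x, y, z axes, in that order (R = Rz(yaw) Ry(pitch) Rx(roll)).
In Python, from workcell import bot gives the robot as it stands.
- The arm moves only by the tool play_rows, never from a script. Its argument "steps" is a list that holds one entry, the list of rows, each a list of 4 numbers: the shift along the tool's x, y, z in m, then the turn about the tool's z in rad. In form: [[[tx, ty, tz, yaw], ...]]. A call has exactly 5 rows; each row shifts and turns the commanded pose from where the row before left it, along the tool's axes as they then stand; what a row does not reach is not made up. A row lasts 1/12 s, in which the tool goes at most 41.7 mm and 7.16 degrees, less where a joint would pass 70% of its speed; a pose out of reach is approached as far as the arm can. A call is refused whole if a number of a shift passes 0.0417 or a number of a turn 0.125, either way. A call with a gripper value outside its range is refused whole. "gripper" is the finger opening in m, from 0 to 0.0854, set as the call begins (left out, the last holds). The fingers move at their own pace and stop on an object; "squeeze" is the grip in N (left out, the last holds). Time passes only in rows, so rows that do not move let the fingers close, or fill a call up. It gives the time, the measured TCP pose, the force, the opening and the grip force at its end, in the units of the state.
- bot.get_obs(): the state, without advancing time (a new reading comes with each control period).
- bot.camera(name): name is "side" or "top"; returns a dict with "img" (384x512x3 uint8, blue, green, red), "vfov" (degrees; the focal length in pixels is half the picture's height over the tangent of half this angle, whatever the lens; pixels are square), "cx", "cy" (the principal point, pixels), "xyz" and "attitude" of the camera in the world. Camera axes: x right, y down, z forward; pixel columns grow to the right and rows downward; lengths in m; the calibration is good to about 2 mm. A picture is of the moment at which its call begins. There is no depth.
- bot.job_done(): hands the job in; it is judged then, once.
The state is a dict: "time": time; "q": joint angles; "qd": joint speeds; "joint_efforts": joint torques, N m; "ee_pos": TCP position; "tcp_rot": TCP orientation; "wrist_force": force on the tool from outside, world axes, zero at the start; "torque": the same for the moment, N m; "opening": finger opening in m; "grasp_force": force on a finger pad.
Only numpy, scipy, OpenCV 4.12 (cv2) and the standard library are available. Lean on these libraries where they do the work, as an engineer would, in place of code of your own. Each camera call takes 0.05 s, during which the arm holds its last target. There are 200 camera calls.

## Working session

There is one attempt and no reset: what is moved stays moved. The work goes in short steps, Python scripts to look and compute and a tool call to move; the robot and the scene stay as the last step left them, time stands still between calls to the robot, and variables do not carry over. Pictures are saved under pics/ and viewed, at most 10 in all, crops included, and the job is handed in when it is done.

Besides the shell and the picture viewer there is one more tool, called after ">>>" by a JSON object that holds its "api" and its "payload", one argument or row to a line. play_rows: Moves the arm, as the interface text tells. Its arguments: {"type":"object","properties":{"steps":{"type":"array","items":{"type":"array","items":{"type":"array","items":{"type":"number"}}}},"gripper":{"type":"number"},"squeeze":{"type":"number"}},"required":["steps"]}

```bash
ls; mkdir -p pics; cat > h.py <<'E'
import numpy as np, cv2
from scipy.spatial.transform import Rotation as R
from workcell import bot
def snap(n,f):
    c=bot.camera(n); cv2.imwrite('pics/'+f,c['img']); 
    import pickle; pickle.dump(c,open('pics/'+f+'.pkl','wb')); return c
E
python3 - <<'E'
from h import *
for n in('side','top'):
    c=snap(n,n+'0.png'); print({k:v for k,v in c.items() if k!='img'})
print(bot.get_obs(), bot.hold_point_z)
E
```

```text
pics
{'vfov': 49.99495593222376, 'cx': 258.80616813259735, 'cy': 192.26762692875113, 'xyz': array([ 0.57503044, -0.84028376,  0.67812282]), 'attitude': array([-120.93059178,   -1.10664502,    3.31133558])}
{'vfov': 43.48377701345519, 'cx': 243.41455407257686, 'cy': 197.8817676493902, 'xyz': array([0.2730206 , 0.05953258, 1.28637014]), 'attitude': array([-1.67171534e+02, -1.64965744e-01, -8.66491395e+01])}
{'time': 0.1, 'q': array([7.46554719e+01, 5.01068052e+00, 1.00382564e+01, 9.51006582e+01,
       6.46239604e-05, 8.99999291e+01]), 'qd': array([-0.01731297, -0.16466052,  0.13621149, -0.01368241,  0.10711335,
       -0.05751274]), 'joint_efforts': array([-3.54131371e-04, -5.21564090e+01,  4.65650618e+01,  1.60261901e-02,
       -1.10185376e-04, -3.65257051e-06]), 'ee_pos': array([0.1454852 , 0.5301863 , 0.23062116]), 'tcp_rot': array([-1.79926918e+02, -6.47143822e-05,  1.64655543e+02]), 'wrist_force': array([ 0.28938318, -0.17287789, -0.70971391]), 'torque': array([-0.05523543, -0.01518041,  0.00769193]), 'grasp_force': 0.0, 'opening': 0.08547514321536488} 0.0187
```

View pics/side0.png

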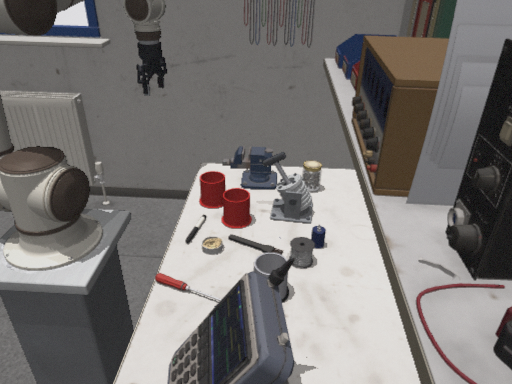

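View pics/top0.png

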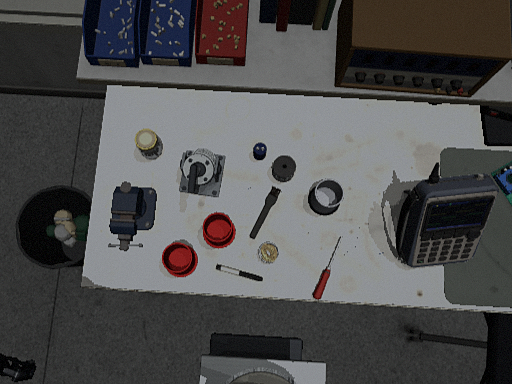

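The side view shows the housing at about (292,205) with the spanner bar near (277,157), and the grey pot at (270,270). The top view shows the housing at (203,172), the spanner bar at (193,178) and the grey pot at (326,196). There are three pot-shaped things: red at top (219,230), red at top (180,259) and grey steel at top (326,196). The grey one fits because the red ones are ruled out. I'll confirm with one enlarged crop.

```bash
python3 - <<'E'
from h import *
s=cv2.imread('pics/side0.png');t=cv2.imread('pics/top0.png')
f=lambda i,x,y,w,h:cv2.resize(i[y:y+h,x:x+w],(400,300),interpolation=cv2.INTER_CUBIC)
o=np.vstack([np.hstack([f(s,250,145,80,60+20-20),f(t,165,140,80,60)]),np.hstack([f(s,230,245,80,60),f(t,286,166,80,60)])])
cv2.imwrite('pics/crop1.png',o)
for n in('side','top'):
    import pickle;c=pickle.load(open(f'pics/{n}0.png.pkl','rb'));print(R.from_euler('xyz',c['attitude'],degrees=True).as_matrix().round(2))
E
```

```text
[[ 1.    0.05 -0.04]
 [ 0.06 -0.51  0.86]
 [ 0.02 -0.86 -0.51]]
[[ 0.06 -0.97  0.22]
 [-1.   -0.06  0.01]
 [ 0.   -0.22 -0.98]]
```

View pics/crop1.png

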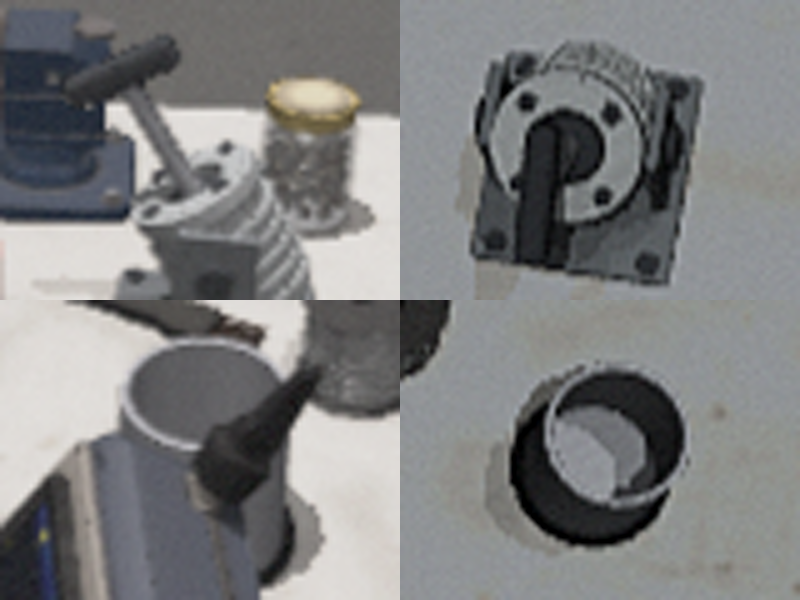

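Confirmed: the grey steel pot has its rim at top (329,192) and side (270,264). The T-handle bar in the side view runs (264,162) to (285,154), and in the top view (193,165) to (193,191).

```bash
cat >> h.py <<'E'
def cam(c):
    f=192/np.tan(np.radians(c['vfov']/2)); M=R.from_euler('xyz',c['attitude'],degrees=True).as_matrix()
    return f,M,c['xyz'],c['cx'],c['cy']
def proj(c,P):
    f,M,o,cx,cy=cam(c); q=(np.atleast_2d(P)-o)@M; return np.c_[cx+f*q[:,0]/q[:,2],cy+f*q[:,1]/q[:,2]]
def ray(c,u):
    f,M,o,cx,cy=cam(c); d=M@[(u[0]-cx)/f,(u[1]-cy)/f,1]; return o,d/np.linalg.norm(d)
def plane(c,u,z):
    o,d=ray(c,u); return o+d*(z-o[2])/d[2]
def tri(a,ua,b,ub):
    A=0;y=0;rs=[ray(a,ua),ray(b,ub)]
    for o,d in rs:
        P=np.eye(3)-np.outer(d,d);A=A+P;y=y+P@o
    p=np.linalg.solve(A,y); return p,[np.linalg.norm(np.cross(p-o,d)) for o,d in rs][0]*2
def load(f):
    import pickle; return pickle.load(open(f'pics/{f}.png.pkl','rb'))
E
python3 - <<'E'
from h import *
s,t=load('side0'),load('top0'); np.set_printoptions(precision=4,suppress=True)
S=lambda x,y:(250+x/5-.4,145+y/5-.4); T=lambda x,y:(165+(x-400)/5-.4,140+y/5-.4)
for x,y in[(490,60),(703,78),(670,285),(473,255)]:print('plate',plane(t,T(x,y),.008))
print('mouth',tri(s,S(198,185),t,T(568,146)))
for a,b in(((74,83),(541,240)),((172,50),(541,130)),((123,66),(541,190))):print('bar',tri(s,S(*a),t,T(*b)))
print('shaft low',tri(s,S(190,190),t,T(565,146)))
print('pot',tri(s,(270,263.6),t,(328.6,192)),plane(t,(328.6,192),.085),plane(s,(270,263.6),.085))
print('potbase',plane(t,((590-400)/5+286-.4,(475-300)/5+166-.4),.0))
E
```

```text
plate [0.6857 0.2496 0.008 ]
plate [0.6823 0.1305 0.008 ]
plate [0.5634 0.1406 0.008 ]
plate [0.5738 0.2492 0.008 ]
mouth (array([0.6132, 0.1922, 0.0991]), np.float64(0.0011965892291399417))
bar (array([0.5439, 0.1938, 0.1612]), np.float64(0.006282639898341096))
bar (array([0.5953, 0.1962, 0.1822]), np.float64(0.0013124110783802436))
bar (array([0.5685, 0.1951, 0.1717]), np.float64(0.0013055808081087886))
shaft low (array([0.6114, 0.1937, 0.0956]), np.float64(0.004091778546060897))
pot (array([ 0.5732, -0.1462,  0.0821]), np.float64(0.0045272499429720465)) [ 0.5747 -0.1454  0.085 ] [ 0.571  -0.1505  0.085 ]
potbase [ 0.571  -0.1467  0.    ]
```

```bash
cat >> h.py <<'E'
def boxpts(c,M,ext=(.035,.008,.010)):
    g=np.array([[i,j,k] for i in(-1,1) for j in(-1,1) for k in(-1,1)])*ext
    return c+g@M.T
def barM(a,yaw,phi):  # x along bar, z=a ; phi = clockwise from uphill lean-plane direction
    a=a/np.linalg.norm(a); e=np.array([np.cos(yaw),np.sin(yaw),0]); e=e-a*(a@e); e/=np.linalg.norm(e); f=np.cross(a,e)
    x=np.cos(phi)*e-np.sin(phi)*f; return np.c_[x,np.cross(a,x),a]
E
cat > fit.py <<'E'
from h import *
from scipy.optimize import minimize
np.set_printoptions(precision=4,suppress=True)
import sys
def fit(s,t,x0):
    K=4; up=lambda c:cv2.resize(c['img'],None,fx=K,fy=K,interpolation=cv2.INTER_CUBIC)
    g=[cv2.GaussianBlur(cv2.cvtColor(up(c),cv2.COLOR_BGR2GRAY),(0,0),2).astype(float) for c in(s,t)]
    def hull(c,x,ext):
        a=R.from_euler('xyz',[x[4],x[5],0]).apply(np.array([-.5*np.cos(Y),-.5*np.sin(Y),.866]))
        return cv2.convexHull(((proj(c,boxpts(x[:3],barM(a,Y,x[3]),ext))+.5)*K*16).astype(np.int32))
    def cost(x):
        v=0
        for c,G in zip((s,t),g):
            m=np.zeros(G.shape,np.uint8);n=m.copy()
            cv2.fillConvexPoly(m,hull(c,x,(.035,.008,.010)),255,cv2.LINE_AA,4)
            cv2.fillConvexPoly(n,hull(c,x,(.041,.014,.016)),255,cv2.LINE_AA,4)
            w=m/255.;o=np.clip(n/255.-w,0,1)
            v+=((G*w).sum()/w.sum()-(np.minimum(G,140)*o).sum()/o.sum())
        return v+ (x[4]**2+x[5]**2)*2000
    best=None
    for p in np.radians([-25,-10,0,10,25]):
        z=np.array(x0,float); z[3]+=p
        sim=np.vstack([z]+[z+d for d in np.diag([.006,.006,.006,.2,.03,.03])])
        r=minimize(cost,z,method='Nelder-Mead',options=dict(initial_simplex=sim,maxiter=400,xatol=1e-5,fatol=1e-3))
        print(r.fun,r.x)
        if best is None or r.fun<best.fun:best=r
    return best.x,lambda c,x,ext:hull(c,x,ext)/16.
Y=np.radians(-5.2)
def over(s,t,x,H,f,bs,bt):
    o=[]
    for c,(bx,by) in((s,bs),(t,bt)):
        i=cv2.resize(c['img'],None,fx=4,fy=4,interpolation=cv2.INTER_CUBIC)
        cv2.polylines(i,[H(c,x,(.035,.008,.010)).astype(np.int32)],True,(0,255,0),1)
        o.append(i[by*4:by*4+400,bx*4:bx*4+400])
    cv2.imwrite(f,np.hstack(o))
if __name__=='__main__':
    s,t=load('side0'),load('top0')
    x,H=fit(s,t,[.5685,.1951,.1717,0,0,0]); over(s,t,x,H,'pics/ov1.png',(235,120),(150,130))
E
python3 fit.py
```

```text
-70.94686767487735 [ 0.5683  0.1954  0.1678 -0.0748 -0.004  -0.0003]
-70.72653404326988 [ 0.5688  0.1954  0.169  -0.0455 -0.0027  0.0033]
-70.81206318662903 [ 0.569   0.1956  0.1683 -0.0536 -0.0043 -0.0032]
-70.53714835555334 [ 0.5687  0.1956  0.1678 -0.0675  0.0082  0.0036]
-56.9958115719693 [0.5684 0.1904 0.1731 0.5409 0.0089 0.0042]
```

View pics/ov1.png

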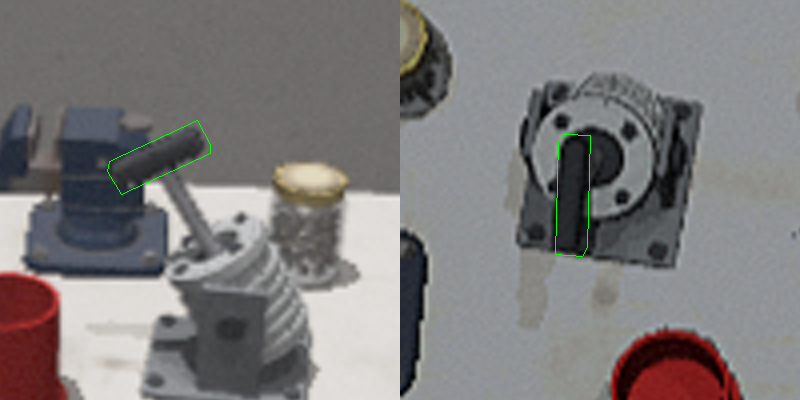

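The fit puts the bar centre at about (0.567, 0.195, 0.170). It lies in the lean plane (phi about -3°), with world yaw about -1°. The tool only yaws about vertical, so I'll straddle the upper half of the bar and push it round.

```bash
cat > plan.py <<'E'
from h import *
def rows(p0,th0,wps,n=5):
    """wps: list of (xyz, theta_deg of tool y); one row each"""
    out=[];p=np.array(p0);th=th0
    for q,t in wps:
        a=np.radians(th); X=np.array([-np.sin(a),np.cos(a),0]);Yv=np.array([np.cos(a),np.sin(a),0])
        d=np.array(q)-p; out.append([round(float(v),4) for v in(d@X,d@Yv,-d[2],-np.radians(t-th))]); p=np.array(q);th=t
    return out
def now():
    o=bot.get_obs(); return o['ee_pos'],o['tcp_rot'][2]-90
def line(q,t,n):
    p,th=now(); return show(rows(p,th,[(p+(np.array(q)-p)*k/n,th+(t-th)*k/n) for k in range(1,n+1)]))
def show(r):
    for i in range(0,len(r),5): print([r[i:i+5]])
C=np.array([.567,.195,.170]);Y=np.radians(-5.2)
a=np.array([-.5*np.cos(Y),-.5*np.sin(Y),.866]);e1=np.array([.866*np.cos(Y),.866*np.sin(Y),.5]);f=np.array([-np.sin(Y),np.cos(Y),0])
def grip(phi,off=.022,dz=-.016,C=C):
    ph=np.radians(phi); x=np.cos(ph)*e1-np.sin(ph)*f
    return C+off*x+[0,0,dz], np.degrees(np.arctan2(x[1],x[0]))+90
E
python3 - <<'E'
from plan import *
g,t=grip(-3.5);print(g,t,now()); line(g+[0,0,.1],t,20)
E
```

```text
[0.58605993 0.19461403 0.16497948] 88.83989683537771 (array([0.1454852 , 0.5301863 , 0.23062116]), np.float64(74.65554274737678))
[[[-0.0257, -0.0104, -0.0017, -0.0124], [-0.0256, -0.0107, -0.0017, -0.0124], [-0.0254, -0.011, -0.0017, -0.0124], [-0.0253, -0.0113, -0.0017, -0.0124], [-0.0251, -0.0116, -0.0017, -0.0124]]]
[[[-0.025, -0.0119, -0.0017, -0.0124], [-0.0248, -0.0122, -0.0017, -0.0124], [-0.0247, -0.0125, -0.0017, -0.0124], [-0.0245, -0.0128, -0.0017, -0.0124], [-0.0244, -0.0131, -0.0017, -0.0124]]]
[[[-0.0242, -0.0134, -0.0017, -0.0124], [-0.024, -0.0137, -0.0017, -0.0124], [-0.0239, -0.014, -0.0017, -0.0124], [-0.0237, -0.0143, -0.0017, -0.0124], [-0.0235, -0.0146, -0.0017, -0.0124]]]
[[[-0.0233, -0.0149, -0.0017, -0.0124], [-0.0231, -0.0152, -0.0017, -0.0124], [-0.023, -0.0155, -0.0017, -0.0124], [-0.0228, -0.0158, -0.0017, -0.0124], [-0.0226, -0.0161, -0.0017, -0.0124]]]
```

>>> {"api": "play_rows", "payload": {
  "steps": [
    [[-0.0255,-0.011,-0.002,-0.0124],[-0.0255,-0.011,-0.002,-0.0124],[-0.0255,-0.011,-0.002,-0.0124],[-0.0255,-0.011,-0.002,-0.0124],[-0.025,-0.0115,-0.002,-0.0124]]
  ],
  "gripper": 0.04
}}

```text
time: 0.52
ee_pos: [0.2562, 0.445, 0.241]
tcp_rot: [-180.0, -0.0, 168.3]
wrist_force: [-0.2, 0.4, -0.3]
opening: 0.0399
grasp_force: 0.0
```

>>> {"api": "play_rows", "payload": {
  "steps": [
    [[-0.025,-0.012,-0.0017,-0.0124],[-0.025,-0.012,-0.0017,-0.0124],[-0.0247,-0.0125,-0.0017,-0.0124],[-0.0245,-0.0128,-0.0017,-0.0124],[-0.0244,-0.013,-0.0017,-0.0124]]
  ]
}}

```text
time: 0.93
ee_pos: [0.3667, 0.3613, 0.2496]
tcp_rot: [-180.0, -0.0, 171.8]
wrist_force: [0.0, 1.1, 0.4]
opening: 0.0401
grasp_force: 0.0
```

>>> {"api": "play_rows", "payload": {
  "steps": [
    [[-0.0242,-0.0134,-0.0017,-0.0124],[-0.024,-0.0137,-0.0017,-0.0124],[-0.024,-0.014,-0.0017,-0.0124],[-0.0237,-0.0143,-0.0017,-0.0124],[-0.0235,-0.0146,-0.0017,-0.0124]]
  ]
}}

```text
time: 1.35
ee_pos: [0.477, 0.2776, 0.258]
tcp_rot: [-180.0, -0.0, 175.3]
wrist_force: [0.3, 1.1, 0.3]
opening: 0.0402
grasp_force: 0.0
```

>>> {"api": "play_rows", "payload": {
  "steps": [
    [[-0.0233,-0.015,-0.0017,-0.0124],[-0.023,-0.0152,-0.0017,-0.0124],[-0.023,-0.0155,-0.0017,-0.0124],[-0.0228,-0.0158,-0.0017,-0.0124],[-0.0226,-0.016,-0.0017,-0.0124]]
  ]
}}

```text
time: 1.77
ee_pos: [0.5871, 0.1937, 0.2664]
tcp_rot: [-180.0, -0.0, 178.9]
wrist_force: [0.1, 0.2, 0.3]
opening: 0.04
grasp_force: 0.0
```

>>> {"api": "play_rows", "payload": {
  "steps": [
    [[0,0,0.025,0],[0,0,0.025,0],[0,0,0.02,0],[0,0,0.02,0],[0,0,0.011,0]]
  ]
}}

```text
time: 2.18
ee_pos: [0.5854, 0.1944, 0.1627]
tcp_rot: [-179.9, -0.2, 178.9]
wrist_force: [-0.7, 0.2, -1.0]
opening: 0.04
grasp_force: 0.0
```

```bash
python3 - <<'E'
from h import *
print(bot.get_obs()['ee_pos'])
s=snap('side','side1.png');t=snap('top','top1.png')
f=lambda i,x,y,w,h:cv2.resize(i[y:y+h,x:x+w],(400,300),interpolation=cv2.INTER_CUBIC)
cv2.imwrite('pics/v1.png',np.hstack([f(s['img'],235,120,100,75),f(t['img'],150,130,100,75)]))
E
```

```text
[0.5853505  0.19440363 0.16268074]
```

View pics/v1.png

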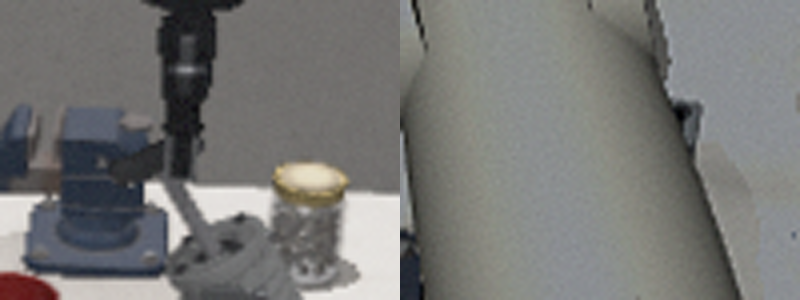

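The side crop shows the fingers straddling the bar's upper half at (180,150), with the lower half sticking out at (140,160). Next is the arc.

```bash
python3 - <<'E'
from plan import *
p,t=now(); w=[grip(x,dz=-.017) for x in np.r_[np.linspace(-3.5,16,6)[1:],np.linspace(16,38,6)[1:],np.linspace(38,58,6)[1:],np.linspace(58,70,6)[1:],np.linspace(70,80,6)[1:]]]
print(grip(-3.5,dz=-.017),p,t,w[-6]);show(rows(*grip(-3.5,dz=-.017),w))
E
```

```text
(array([0.58605993, 0.19461403, 0.16397948]), np.float64(88.83989683537771)) [0.58519224 0.19448717 0.16342352] 88.86700505253933 (array([0.57161568, 0.17382127, 0.15676222]), np.float64(12.294758864885893))
[[[0.0001, -0.0015, -0.0, 0.0786], [0.0, -0.0015, 0.0, 0.0785], [0.0, -0.0015, 0.0001, 0.0783], [-0.0, -0.0015, 0.0001, 0.0778], [-0.0, -0.0015, 0.0002, 0.0771]]]
[[[-0.0001, -0.0017, 0.0003, 0.0859], [-0.0001, -0.0017, 0.0003, 0.0845], [-0.0001, -0.0016, 0.0004, 0.083], [-0.0001, -0.0016, 0.0004, 0.0813], [-0.0002, -0.0016, 0.0005, 0.0796]]]
[[[-0.0002, -0.0014, 0.0005, 0.0709], [-0.0002, -0.0014, 0.0005, 0.0694], [-0.0002, -0.0014, 0.0006, 0.0681], [-0.0001, -0.0014, 0.0006, 0.0668], [-0.0001, -0.0014, 0.0006, 0.0656]]]
[[[-0.0001, -0.0008, 0.0004, 0.0388], [-0.0001, -0.0008, 0.0004, 0.0385], [-0.0001, -0.0008, 0.0004, 0.0381], [-0.0001, -0.0008, 0.0004, 0.0378], [-0.0001, -0.0008, 0.0004, 0.0375]]]
[[[-0.0, -0.0007, 0.0004, 0.0311], [-0.0, -0.0007, 0.0004, 0.0309], [-0.0, -0.0007, 0.0004, 0.0307], [-0.0, -0.0007, 0.0004, 0.0306], [-0.0, -0.0007, 0.0004, 0.0305]]]
```

>>> {"api": "play_rows", "payload": {
  "steps": [
    [[0,0,0,0],[0,0,0,0],[0,0,0,0],[0,0,0,0],[0,0,0,0]]
  ],
  "gripper": 0.021,
  "squeeze": 20
}}

```text
time: 2.7
ee_pos: [0.5865, 0.1949, 0.1666]
tcp_rot: [180.0, 0.1, 178.9]
wrist_force: [-0.0, 0.0, 0.3]
opening: 0.0209
grasp_force: 0.0
```

>>> {"api": "play_rows", "payload": {
  "steps": [
    [[0,-0.0015,0,0.0785],[0,-0.0015,0,0.0785],[0,-0.0015,0,0.0785],[0,-0.0015,0,0.078],[0,-0.0015,0,0.077]]
  ],
  "gripper": 0.022
}}

```text
time: 3.12
ee_pos: [0.5854, 0.1884, 0.1667]
tcp_rot: [179.8, 0.0, 156.3]
wrist_force: [3.2, 9.1, 2.7]
opening: 0.0222
grasp_force: 4.9
```

>>> {"api": "play_rows", "payload": {
  "steps": [
    [[0,-0.0017,0.001,0.086],[0,-0.0017,0.001,0.0845],[0,-0.0016,0.001,0.083],[0,-0.0016,0.0005,0.081],[-0.0002,-0.0016,0.0005,0.08]]
  ],
  "gripper": 0.025
}}

```text
time: 3.53
ee_pos: [0.5828, 0.1844, 0.1654]
tcp_rot: [179.3, -0.0, 132.7]
wrist_force: [6.9, 17.4, 10.7]
opening: 0.025
grasp_force: 10.5
```

>>> {"api": "play_rows", "payload": {
  "steps": [
    [[-0.0002,-0.0014,0.0005,0.071],[-0.0002,-0.0014,0.0005,0.069],[-0.0002,-0.0014,0.0006,0.068],[-0.0001,-0.0014,0.0006,0.067],[-0.0001,-0.0014,0.0006,0.066]]
  ],
  "gripper": 0.027
}}

```text
time: 3.95
ee_pos: [0.5784, 0.1794, 0.1623]
tcp_rot: [179.3, -0.2, 113.2]
wrist_force: [10.5, 15.1, 7.2]
opening: 0.0271
grasp_force: 9.0
```

>>> {"api": "play_rows", "payload": {
  "steps": [
    [[-0.0001,-0.0008,0.0004,0.039],[-0.0001,-0.0008,0.0004,0.0385],[-0.0001,-0.0008,0.0004,0.038],[-0.0001,-0.0008,0.0004,0.038],[-0.0001,-0.0008,0.0004,0.0375]]
  ]
}}

```text
time: 4.37
ee_pos: [0.575, 0.1771, 0.1598]
tcp_rot: [179.4, -0.2, 102.3]
wrist_force: [13.3, 13.7, 4.0]
opening: 0.0268
grasp_force: 9.0
```

```bash
python3 - <<'E'
from h import *
o=bot.get_obs();print(o)
s=snap('side','side2.png');t=snap('top','top2.png')
f=lambda i,x,y,w,h:cv2.resize(i[y:y+h,x:x+w],(400,300),interpolation=cv2.INTER_CUBIC)
cv2.imwrite('pics/v2.png',np.hstack([f(s['img'],235,130,80,60),f(t['img'],160,140,80,60)]))
E
```

```text
{'time': 4.3667, 'q': array([17.02827732, 10.60507617,  8.40376576, 87.19220425,  0.18784029,
       94.76366114]), 'qd': array([-0.10206194, -1.28356735, -2.21901517, -0.9095414 , -0.18443756,
       25.44927576]), 'joint_efforts': array([ -5.56716353, -56.42343163,  38.26869249,   7.0943293 ,
        -2.35813558,  -0.44420097]), 'ee_pos': array([0.57501213, 0.1770864 , 0.15979578]), 'tcp_rot': array([179.41120394,  -0.23754643, 102.26683093]), 'wrist_force': array([13.28684793, 13.70263852,  3.98965554]), 'torque': array([ 2.68960228, -2.73354878,  0.27452809]), 'grasp_force': 8.997157663106918, 'opening': 0.02677505512638781}
```

View pics/v2.png

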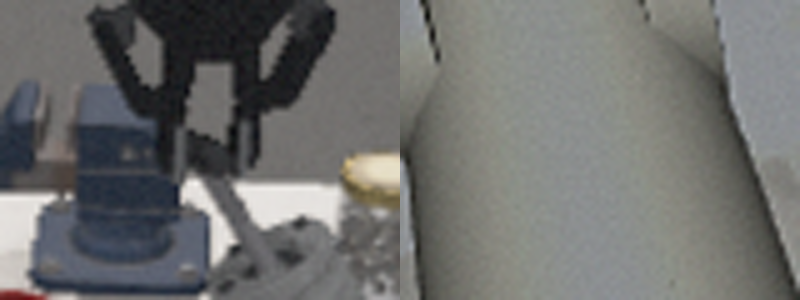

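The bar is still between the fingers, but it lags the tool because of slack. I'll close lightly to square it up and turn on.

>>> {"api": "play_rows", "payload": {
  "steps": [
    [[0,0,0,0],[0,0,0,0],[0,0,0,0],[0,0,0,0],[0,0,0,0]]
  ],
  "gripper": 0.0,
  "squeeze": 30
}}

```text
time: 4.88
ee_pos: [0.574, 0.1767, 0.1592]
tcp_rot: [179.6, -0.2, 102.4]
wrist_force: [8.0, 10.6, 4.3]
opening: 0.0218
grasp_force: 28.5
```

>>> {"api": "play_rows", "payload": {
  "steps": [
    [[0,-0.0007,0.0003,0.031],[0,-0.0007,0.0003,0.031],[0,-0.0007,0.0003,0.031],[0,0,0,0],[0,0,0,0]]
  ]
}}

```text
time: 5.3
ee_pos: [0.5723, 0.1765, 0.1583]
tcp_rot: [179.6, -0.3, 97.0]
wrist_force: [8.6, 12.3, 2.5]
opening: 0.0218
grasp_force: 32.3
```

```bash
python3 - <<'E'
from h import *
o=bot.get_obs();print(o['wrist_force'],o['torque'],o['ee_pos'],o['tcp_rot'])
E
```

```text
[ 8.61932812 12.29880935  2.45397126] [ 2.66590052 -2.16062809  0.42292611] [0.57228958 0.17650602 0.15825421] [179.55048838  -0.276789    97.04070988]
```

>>> {"api": "play_rows", "payload": {
  "steps": [
    [[0,-0.0006,0.0003,0.03],[0,-0.0006,0.0003,0.03],[0,-0.0006,0.0003,0.03],[0,0,0,0],[0,0,0,0]]
  ],
  "squeeze": 45
}}

```text
time: 5.72
ee_pos: [0.5704, 0.1757, 0.1572]
tcp_rot: [179.6, -0.2, 91.8]
wrist_force: [9.3, 8.2, 2.1]
opening: 0.0212
grasp_force: 44.5
```

```bash
python3 - <<'E'
from h import *
o=bot.get_obs();print(o['wrist_force'],o['torque'],o['ee_pos'],o['tcp_rot'],o['opening'])
s=snap('side','side3.png')
f=lambda i,x,y,w,h:cv2.resize(i[y:y+h,x:x+w],(480,480),interpolation=cv2.INTER_CUBIC)
cv2.imwrite('pics/v3.png',f(s['img'],255,145,60,60))
E
```

```text
[9.30525303 8.2121762  2.09251221] [ 2.09195643 -2.23472954  0.32545748] [0.57043923 0.1757111  0.15717064] [179.59858483  -0.24918911  91.84412612] 0.021218920051242304
```

View pics/v3.png

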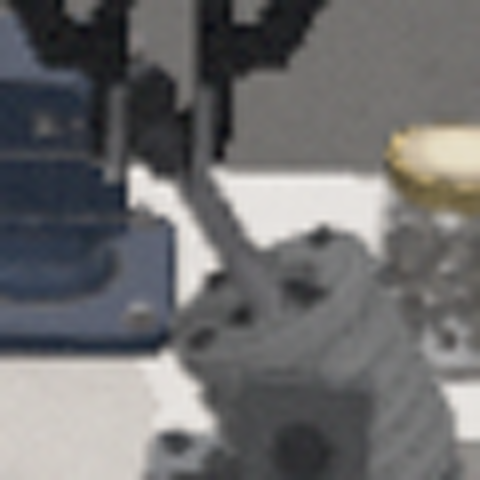

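```bash
python3 - <<'E'
from plan import *
s=load('side3'); np.set_printoptions(precision=1,suppress=True)
for C0 in (C,):
  for ph in(40,50,60,65,70,75,80):
    x=np.cos(np.radians(ph))*e1-np.sin(np.radians(ph))*f
    p=(proj(s,np.array([C0-.035*x,C0,C0+.035*x]))-[255,145]+.5)*8; M=barM(a,Y,np.radians(ph))
    q=(proj(s,boxpts(C0,M))-[255,145]+.5)*8
    print(ph,p.ravel(),'bbox',q.min(0),q.max(0))
i=cv2.resize(s['img'][145:190,255:300],(720,720),interpolation=cv2.INTER_CUBIC)
cl=cv2.convertScaleAbs(i,alpha=2.2,beta=0)
cv2.imwrite('pics/v4.png',cv2.resize(np.hstack([cl]),(600,600)))
E
```

```text
40 [ 96.2 111.1 154.8 110.1 216.4 109.1] bbox [68.  71.4] [244.8 146.9]
50 [108.3 101.3 154.8 110.1 203.8 119.5] bbox [78.2 65.5] [234.7 157. ]
60 [121.8  91.7 154.8 110.1 189.7 129.5] bbox [90.3 56.5] [222.5 166.5]
65 [128.9  87.2 154.8 110.1 182.2 134.4] bbox [96.8 52.3] [215.6 170.9]
70 [136.2  82.8 154.8 110.1 174.5 139. ] bbox [103.8  48.4] [208.5 174.9]
75 [143.6  78.6 154.8 110.1 166.6 143.5] bbox [110.9  44.7] [200.9 178.7]
80 [151.1  74.6 154.8 110.1 158.7 147.6] bbox [118.3  41.4] [193.2 182. ]
```

View pics/v4.png

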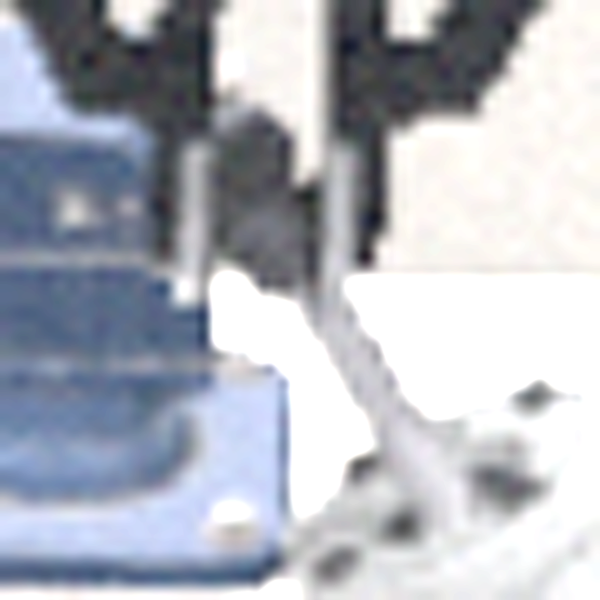

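The bar shows at about φ 75°, while the tool is at 83°, so it seems to be at the stop. One firm push will confirm it.

>>> {"api": "play_rows", "payload": {
  "steps": [
    [[0,0,0,0],[0,0,0,0],[0,-0.001,0,0.03],[0,-0.001,0,0.03],[0,0,0,0]]
  ],
  "squeeze": 90
}}

```text
time: 6.18
ee_pos: [0.5692, 0.176, 0.1568]
tcp_rot: [179.5, -0.3, 88.3]
wrist_force: [13.4, 10.8, -1.2]
opening: 0.0194
grasp_force: 88.2
```

```bash
python3 - <<'E'
from h import *
o=bot.get_obs();print(o['wrist_force'],o['torque'],o['ee_pos'],o['tcp_rot'],o['opening'])
E
```

```text
[13.42982331 10.79573431 -1.17802023] [ 2.72500573 -3.52156539  0.45380214] [0.56917763 0.1760146  0.15682687] [179.54026353  -0.31404917  88.32737478] 0.019364506852724613
```

Torque about the bore axis rose to about 0.7 N·m without any rotation, so the nut is at its stop. Now I draw the spanner out along the bore axis.

```bash
python3 - <<'E'
from plan import *
p,t=now(); show(rows(p,t,[(p+a*.009*k,t) for k in range(1,3)])); print(a)
E
```

```text
[[[0.0003, -0.0045, -0.0078, -0.0], [0.0003, -0.0045, -0.0078, -0.0]]]
[-0.4979422   0.04531629  0.866     ]
```

>>> {"api": "play_rows", "payload": {
  "steps": [
    [[0,0.0008,0,0],[0,0.0008,0,0],[0,0,0,0],[0,0,0,0],[0,0,0,0]]
  ],
  "squeeze": 60
}}

```text
time: 6.6
ee_pos: [0.5696, 0.1759, 0.157]
tcp_rot: [179.7, -0.3, 88.4]
wrist_force: [6.5, 9.9, 1.9]
opening: 0.0193
grasp_force: 88.1
```

>>> {"api": "play_rows", "payload": {
  "steps": [
    [[0.0003,-0.0045,-0.0078,0],[0.0003,-0.0045,-0.0078,0],[0.0003,-0.0045,-0.0078,0],[0.0003,-0.0045,-0.0078,0],[0.0003,-0.0045,-0.0078,0]]
  ],
  "gripper": 0.0,
  "squeeze": 60
}}

```text
time: 7.02
ee_pos: [0.5463, 0.177, 0.1949]
tcp_rot: [179.8, -0.2, 88.4]
wrist_force: [6.8, 5.0, -3.8]
opening: 0.0196
grasp_force: 85.8
```

>>> {"api": "play_rows", "payload": {
  "steps": [
    [[0.0004,-0.0045,-0.0078,0],[0.0004,-0.0045,-0.0078,0],[0.0004,-0.0045,-0.0078,0],[0.0004,-0.0045,-0.0078,0],[0.0004,-0.0045,-0.0078,0]]
  ]
}}

```text
time: 7.43
ee_pos: [0.5223, 0.1783, 0.2336]
tcp_rot: [-180.0, 0.0, 88.3]
wrist_force: [2.1, 0.8, -1.9]
opening: 0.0159
grasp_force: 58.9
```

```bash
python3 - <<'E'
from h import *
s=snap('side','side5.png')
f=lambda i,x,y,w,h:cv2.resize(i[y:y+h,x:x+w],(500,500),interpolation=cv2.INTER_CUBIC)
cv2.imwrite('pics/v5.png',f(s['img'],225,110,100,100))
E
```

```text
(no output)
```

View pics/v5.png

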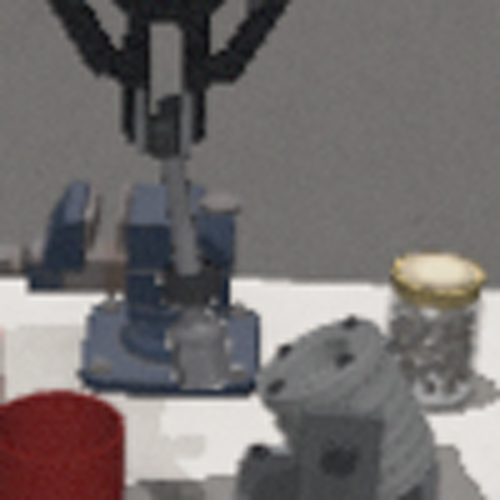

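The spanner is free and hangs nearly upright: the opening is 15.9 mm, so the pads lie flat on it. The bar is at (258,134) and the foot at about (265,182) in image pixels. Next I estimate the residual tilt.

```bash
python3 - <<'E'
from plan import *
from scipy.optimize import least_squares
s=load('side5'); p=np.array([.5223,.1783,.2336]); np.set_printoptions(precision=2,suppress=True)
for b in(-10,-5,0,5,10):
  for g in(0,5,10):
    z=R.from_euler('xy',[b,-g],degrees=True).apply([0,0,1]); Cb=p+[0,.022,.015]
    q=(proj(s,[Cb,Cb-.084*z,Cb-.1*z,Cb-.15*z])-[225,110]+.5)*5
    print(b,g,q.ravel())
g=cv2.cvtColor(s['img'],cv2.COLOR_BGR2GRAY)
t=snap('top','top5.png'); 
E
```

```text
-10 0 [169.99 105.26 165.64 254.42 164.84 281.95 162.38 366.24]
-10 5 [169.99 105.26 178.6  254.47 180.19 282.02 185.06 366.41]
-10 10 [169.99 105.26 191.5  253.5  195.47 280.9  207.65 364.84]
-5 0 [169.99 105.26 166.39 250.16 165.73 276.72 163.72 357.68]
-5 5 [169.99 105.26 179.43 250.21 181.16 276.79 186.43 357.85]
-5 10 [169.99 105.26 192.4  249.24 196.51 275.66 209.06 356.27]
0 0 [169.99 105.26 167.16 244.89 166.65 270.31 165.08 347.5 ]
0 5 [169.99 105.26 180.17 244.94 182.03 270.38 187.66 347.66]
0 10 [169.99 105.26 193.12 243.96 197.34 269.25 210.16 346.08]
5 0 [169.99 105.26 167.94 238.66 167.57 262.8  166.45 335.8 ]
5 5 [169.99 105.26 180.84 238.7  182.8  262.86 188.74 335.94]
5 10 [169.99 105.26 193.67 237.73 197.96 261.73 210.95 334.38]
10 0 [169.99 105.26 168.73 231.52 168.51 254.24 167.83 322.69]
10 5 [169.99 105.26 181.42 231.56 183.47 254.3  189.67 322.82]
10 10 [169.99 105.26 194.04 230.6  198.37 253.18 211.44 321.27]
```

>>> {"api": "play_rows", "payload": {
  "steps": [
    [[0,0,-0.01,0],[0,0,-0.012,0],[0,0,-0.012,0],[0,0,-0.012,0],[0,0,-0.01,0]]
  ]
}}

```text
time: 7.95
ee_pos: [0.5227, 0.1781, 0.29]
tcp_rot: [-180.0, 0.0, 88.3]
wrist_force: [1.7, 1.2, -3.0]
opening: 0.0144
grasp_force: 60.4
```

>>> {"api": "play_rows", "payload": {
  "steps": [
    [[-0.012,0.0032,0,0],[-0.02,0.0032,0,0],[-0.025,0.0032,0,0],[-0.025,0.0032,0,0],[-0.025,0.0032,0,0]]
  ]
}}

```text
time: 8.37
ee_pos: [0.5355, 0.0692, 0.2886]
tcp_rot: [-179.9, 0.0, 88.4]
wrist_force: [-0.9, -0.5, -2.8]
opening: 0.0147
grasp_force: 60.4
```

>>> {"api": "play_rows", "payload": {
  "steps": [
    [[-0.025,0.0032,0,0],[-0.025,0.0032,0,0],[-0.025,0.0032,0,0],[-0.025,0.0032,0,0],[-0.025,0.0032,0,0]]
  ]
}}

```text
time: 8.78
ee_pos: [0.5477, -0.0565, 0.2887]
tcp_rot: [-179.9, 0.0, 88.3]
wrist_force: [0.9, 0.7, -2.9]
opening: 0.0143
grasp_force: 60.4
```

>>> {"api": "play_rows", "payload": {
  "steps": [
    [[-0.025,0.0032,0,0],[-0.025,0.0032,0,0],[-0.025,0.0032,0,0],[-0.025,0.0032,0,0],[-0.014,0.0032,0,0]]
  ]
}}

```text
time: 9.2
ee_pos: [0.5601, -0.1719, 0.2885]
tcp_rot: [-179.9, 0.0, 88.2]
wrist_force: [0.2, -0.1, -2.8]
opening: 0.0148
grasp_force: 60.4
```

>>> {"api": "play_rows", "payload": {
  "steps": [
    [[0,0,0,0],[0,0,0,0],[0,0,0,0],[0,0,0,0],[0,0,0,0]]
  ]
}}

```text
time: 9.62
ee_pos: [0.5605, -0.1681, 0.2894]
tcp_rot: [180.0, -0.0, 88.4]
wrist_force: [-0.3, -0.2, -2.9]
opening: 0.0149
grasp_force: 60.4
```

```bash
python3 - <<'E'
from h import *
o=bot.get_obs();p=o['ee_pos'];print(p,o['tcp_rot'],o['opening'],o['wrist_force'])
s=snap('side','side6.png');t=snap('top','top6.png')
q=proj(s,[p,[.573,-.147,.085]]);print(q,proj(t,[p,[.573,-.147,.085]]))
c=q.mean(0).astype(int);print(c)
f=lambda i,x,y:cv2.resize(i[y:y+110,x:x+73],(400,600),interpolation=cv2.INTER_CUBIC)
r=proj(t,[p-[0,0,.13]])[0].astype(int); print(r)
cv2.imwrite('pics/v6.png',np.hstack([f(s['img'],c[0]-36,c[1]-55),f(t['img'],r[0]-36,r[1]-55)]))
E
```

```text
[ 0.56054673 -0.16806603  0.28939513] [ 1.79987902e+02 -1.93911162e-03  8.84069548e+01] 0.014906563343097194 [-0.30268994 -0.1645548  -2.94963104]
[[267.74684294 186.12345508]
 [270.9704109  262.57923689]] [[355.74480539 176.74161615]
 [329.22091404 192.68656498]]
[269 224]
[343 191]
```

View pics/v6.png

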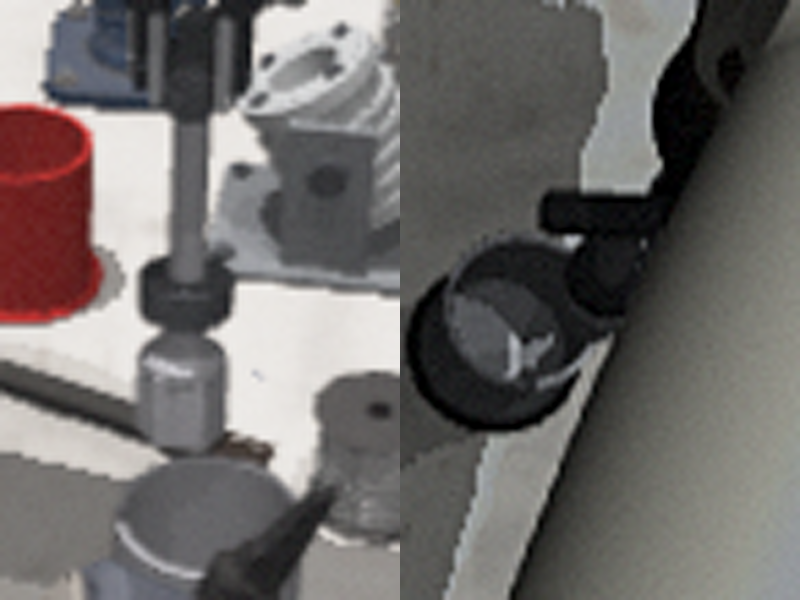

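The side view shows the spanner hanging upright, with its collar at (266,222) and the socket bottom at (266,249). The pot rim lies below right at about (271,263). The top view shows the collar at (344,186).

```bash
python3 - <<'E'
from plan import *
s,t=load('side6'),load('top6')
col,e=tri(s,(266.4,222),t,(344.1,186));print('collar',col,e)
o,_=now();C0=o+[0,.022,0]
def res(v):
    B=v[:3]; b=v[3:5]; z=np.array([b[0],b[1],1]);z/=np.linalg.norm(z)
    c=B-.092*z
    return np.r_[(proj(s,c)-[266.4,222])[0],(proj(t,c)-[344.1,186])[0],(proj(s,B-.15*z)-[265.9,247])[0],(proj(s,B)-[266.6,182])[0],(proj(t,B+[-.035*0,.035,-.035*b[1]])-[332.4,174.6])[0]]
from scipy.optimize import least_squares
r=least_squares(res,np.r_[C0,0,0]);B=r.x[:3];z=np.r_[r.x[3:],1];z/=np.linalg.norm(z)
print('bar',B,'rel tcp',B-o,'tilt',r.x[3:],'foot',B-.15*z,r.fun.round(1))
# pot rim from side/top
print('pot rim from crop', tri(s,(233+208/5.46-.4,169+518/5.46-.4),t,(307+(530-400)/5.46-.4,136+315/5.46-.4)))
E
```

```text
collar [ 0.56095718 -0.16115219  0.20236142] 0.001509062460486935
bar [ 0.55982804 -0.15380933  0.29201058] rel tcp [-0.00075005  0.01440132  0.00259417] tilt [-0.01051093  0.0770588 ] foot [ 0.56139993 -0.16533335  0.14246217] [ 0.3  0.7 -0.3  0.6  0.2 -0.2  1.1 -0.8  0.4  1.2]
pot rim from crop (array([ 0.57206665, -0.15003354,  0.08487365]), np.float64(0.0008963999298444058))
```

>>> {"api": "play_rows", "payload": {
  "steps": [
    [[0.004,0.003,0,0],[0.006,0.004,0,0],[0.005,0.0035,0,0],[0,0,0.005,0],[0,0,0.008,0]]
  ]
}}

```text
time: 10.13
ee_pos: [0.572, -0.1538, 0.2762]
tcp_rot: [179.9, 0.0, 88.4]
wrist_force: [0.2, 0.3, -2.9]
opening: 0.0143
grasp_force: 60.4
```

>>> {"api": "play_rows", "payload": {
  "steps": [
    [[0,0,0.01,0],[0,0,0.01,0],[0,0,0.01,0],[0,0,0.01,0],[0,0,0.01,0]]
  ]
}}

```text
time: 10.55
ee_pos: [0.5712, -0.1543, 0.2248]
tcp_rot: [-180.0, -0.0, 88.3]
wrist_force: [-0.6, -0.6, -2.3]
opening: 0.0146
grasp_force: 60.4
```

>>> {"api": "play_rows", "payload": {
  "steps": [
    [[0,0,0.01,0],[0,0,0.01,0],[0,0,0.01,0],[0,0,0.01,0],[0,0,0.008,0]]
  ]
}}

```text
time: 10.97
ee_pos: [0.5712, -0.1542, 0.1768]
tcp_rot: [-180.0, -0.0, 88.3]
wrist_force: [-1.1, 0.3, -2.7]
opening: 0.0147
grasp_force: 60.3
```

>>> {"api": "play_rows", "payload": {
  "steps": [
    [[0,0,0.004,0],[0,0,0.004,0],[0,0,0.004,0],[0,0,0.003,0],[0,0,0.002,0]]
  ]
}}

```text
time: 11.38
ee_pos: [0.5715, -0.1542, 0.1611]
tcp_rot: [180.0, 0.0, 88.3]
wrist_force: [0.0, -0.5, -2.1]
opening: 0.0145
grasp_force: 60.3
```

>>> {"api": "play_rows", "payload": {
  "steps": [
    [[0,0,0.001,0],[0,0,0.001,0],[0,0,0.001,0],[0,0,0.001,0],[0,0,0.001,0]]
  ]
}}

```text
time: 11.8
ee_pos: [0.5715, -0.1543, 0.1562]
tcp_rot: [180.0, 0.0, 88.3]
wrist_force: [-0.4, 0.7, -2.9]
opening: 0.0146
grasp_force: 60.3
```

>>> {"api": "play_rows", "payload": {
  "steps": [
    [[0,0,0.001,0],[0,0,0.001,0],[0,0,0.001,0],[0,0,0.001,0],[0,0,0.0005,0]]
  ]
}}

```text
time: 12.22
ee_pos: [0.5714, -0.1542, 0.1515]
tcp_rot: [-180.0, -0.0, 88.3]
wrist_force: [-0.1, 0.2, -2.8]
opening: 0.0145
grasp_force: 60.3
```

>>> {"api": "play_rows", "payload": {
  "steps": [
    [[0,0,0.0008,0],[0,0,0.0008,0],[0,0,0.0008,0],[0,0,0.0008,0],[0,0,0,0]]
  ]
}}

```text
time: 12.63
ee_pos: [0.5719, -0.1545, 0.1499]
tcp_rot: [179.9, 0.0, 88.3]
wrist_force: [-1.5, -1.2, 6.2]
opening: 0.0147
grasp_force: 61.6
```

Foot has touched the floor (force rose about 9 N). Releasing.

>>> {"api": "play_rows", "payload": {
  "steps": [
    [[0,0,0,0],[0,0,0,0],[0,0,0,0],[0,0,0,0],[0,0,0,0]]
  ],
  "gripper": 0.03
}}

```text
time: 13.05
ee_pos: [0.5714, -0.1542, 0.1483]
tcp_rot: [-180.0, -0.0, 88.3]
wrist_force: [-0.0, -0.4, 0.5]
opening: 0.0303
grasp_force: 0.0
```

>>> {"api": "play_rows", "payload": {
  "steps": [
    [[0,0,0,0],[0,0,0,0],[0,0,0,0],[0,0,0,0],[0,0,0,0]]
  ],
  "gripper": 0.08
}}

```text
time: 13.47
ee_pos: [0.5715, -0.1542, 0.1485]
tcp_rot: [180.0, 0.0, 88.3]
wrist_force: [0.1, -1.1, -0.3]
opening: 0.0803
grasp_force: 0.0
```

>>> {"api": "play_rows", "payload": {
  "steps": [
    [[0,0,-0.004,0],[0,0,-0.01,0],[0,0,-0.015,0],[0,0,-0.02,0],[0,0,-0.025,0]]
  ]
}}

```text
time: 13.88
ee_pos: [0.571, -0.1541, 0.2232]
tcp_rot: [-179.9, -0.0, 88.3]
wrist_force: [1.2, -0.6, 0.3]
opening: 0.0802
grasp_force: 0.0
```

>>> {"api": "play_rows", "payload": {
  "steps": [
    [[0,0,-0.025,0],[0,0,-0.025,0],[0,0,-0.02,0],[0,0,-0.01,0],[0,0,0,0]]
  ]
}}

```text
time: 14.3
ee_pos: [0.572, -0.1544, 0.3062]
tcp_rot: [179.7, 0.1, 88.3]
wrist_force: [0.3, -0.4, -0.5]
opening: 0.0796
grasp_force: 0.0
```

```bash
python3 - <<'E'
from h import *
import time
s=snap('side','side7.png');bot.camera('side');s2=snap('side','side8.png')
r=slice(150,290);c=slice(235,310)
d=cv2.GaussianBlur(cv2.absdiff(s['img'],s2['img'])[r,c].max(2),(0,0),1.5); print('motion',d.max())
# shaft columns: dump coarse gray of the region
g=cv2.cvtColor(s2['img'],cv2.COLOR_BGR2GRAY)[190:290:4,238:306:3]
for y,row in zip(range(190,290,4),g):print(y,*['%3d'%v for v in row])
E
```

```text
motion 76
190  55  55  82 211 228 227 225 225 228 227 225 224 227 163  96 101 128 130 106 117 159 117 169
194  52  60  60  54 220 232 232 232 231 231 232 231 233 233 125  86  82  84  81  80  81  99 139
198  57  55  55  98 213 233 233 232 232 231 231 233 226 186 222  85  85  79  89  82  84 127 113
202  67  57  57  48 211 230 232 232 232 233 233 231 143 136 140 128  82  57  53  54  81 114 129
206  60  53  53  55 201 224 229 230 232 233 232 231 143 129 119  65  82  80  75  75  82 101 128
210  58  54  52  51 210 224 226 221 215 222 231 190 160 134 126  70  81  80  74  76  81 106  68
214  57  52  52  50 133 219 230 231 229 234 233 146  98 157 150 118  84  80  80  76  79  66  72
218  55  56  48  49  65 145 231 233 233 234 234 114 136 153 154 160 149 129 107  87  81 117 115
222  59  55  52  47  70 150 234 228 233 233 233 234 234 232 232 233 232 221 215 139 135 140  89
226  85  72  95 161 230 229 233 233 234 233 233 175 174 232 231 231 231 226 223 221 229 232 231
230 204 203 211 211 222 231 233 233 233 232 206  52  60 225 232 232 231 226 222 225 230 232 233
234 209 206 213 213 211 207 214 22
[... 609 characters left out ...]
 195 125  65  89  95 114 116
262 116 115 116 116 116 109  98  94  92  97 101 106  99  99  95  86  53  31  34  92 108 118 105
266 117 118 116 118 118 111 159  96  95  80  98 105  65  98  86  52  36  28 127  66  71  73  85
270 144 125 117 116 114 103 100 165  82  79 104 102  59  51  53  38  31 141 148 146 145 142 143
274 142 145 143 139 109 125 113  99 106 138 188  46  66  39  35  33  76 150 150 149 148 149 150
278 145 145 154 173  97 122 122 103 104 102  76  43  44  37  47  48  85 150 152 146 148 147 147
282  60  67 135 179 108 123 128 107 103 101 124  50  39  24  22  95  82 151 146 144 144 143 141
286  57  68 108 174 101 121 129 106 103 105 112 118  51  53 103  92  74 151 148 145 142 141 140
```

>>> {"api": "play_rows", "payload": {
  "steps": [
    [[0,0,-0.02,0],[0,0,-0.02,0],[0,0,-0.01,0],[0,0,0,0],[0,0,0,0]]
  ]
}}

```text
time: 14.87
ee_pos: [0.5716, -0.1543, 0.3516]
tcp_rot: [-180.0, -0.0, 88.3]
wrist_force: [-0.1, 0.7, -1.3]
opening: 0.0799
grasp_force: 0.0
```

>>> {"api": "play_rows", "payload": {
  "steps": [
    [[0,0,0,0],[0,0,0,0],[0,0,0,0],[0,0,0,0],[0,0,0,0]]
  ]
}}

```text
time: 15.28
ee_pos: [0.5714, -0.1542, 0.3522]
tcp_rot: [-180.0, -0.0, 88.3]
wrist_force: [0.0, 0.9, -0.1]
opening: 0.0798
grasp_force: 0.0
```

```bash
python3 - <<'E'
from h import *
s=snap('side','side9.png');[bot.camera('side') for _ in range(4)];s2=snap('side','side10.png')
r=slice(222,290);c=slice(235,310)
d=cv2.GaussianBlur(cv2.absdiff(s['img'],s2['img']).max(2),(0,0),1.5); print('motion',d[r,c].max(), d.max(), np.median(d))
z=load('side0');d=cv2.GaussianBlur(cv2.absdiff(z['img'],s2['img']).max(2),(0,0),1.5)
# bystander change in side view vs start
n,l,st,_=cv2.connectedComponentsWithStats((d>35).astype(np.uint8));print(st[1:][st[1:,4]>15])
g=cv2.cvtColor(s2['img'],cv2.COLOR_BGR2GRAY)[218:270:4,250:290:3];print(g)
z1=np.array([.572,-.15,.005]);print(proj(s,[z1+[0,0,.15],z1+[0,.035,.15],z1+[0,-.035,.15]]))
E
```

```text
motion 9 22 2.0
[[   0    0    8   21  116]
 [   0    0  113   57 3917]
 [ 126    0   24   22  434]
 [ 307    0    9   10   67]
 [ 149    6   12   14  116]
 [ 264   12   23    7  115]
 [ 135   29   33   66 1479]
 [ 235   28   84  120 5040]
 [  71   94    8    4   23]
 [   0   96   15   61  482]
 [  22  142   66   15  378]
 [  91  142    9    9   46]
 [ 272  153   17   34  302]
 [  95  161    6    7   31]
 [ 199  162    9    8   46]
 [  38  166   52   56 1899]
 [   0  174   36   72 1866]
 [  95  175    6    4   20]
 [ 273  204    7    4   20]
 [ 160  207  100   76 3301]
 [ 102  209   11    5   41]
 [  19  217  104   47 1149]
 [ 267  227   11   21  194]
 [ 267  251    7    3   18]
 [ 287  266   81   43 2556]]
[[ 69 148 230 232 234 234 234 114 137 150 155 159 149 130]
 [ 68 150 232 228 234 234 232 233 233 232 233 232 231 222]
 [231 229 233 232 232 233 232 230 234 232 232 231 230 227]
 [210 210 232 233 231 233 213  59  60 227 232 232 230 225]
 [212 208 215 213 234 233 166  53  54 232 233 233 229 223]
 [215 213 213 232 232 231 128  91  80 235 209 232 230 225]
 [ 79  76 148 202 212 233  88  95  72 234 233 231 228 222]
 [ 69  42  67  79  76  88  83  91  64 233 233 231 230 230]
 [200 197 199 124  38  77  53  55  49  61 106 204 232 229]
 [113 110 114 164 133 100  99  84  91 120  94 230 232 210]
 [117 118 124  93 100  94  97  98  98  99  93  87 195 123]
 [117 108 101  96  93  93 102  99  97 100  93  84  54  40]
 [117 109 158  93  93  92 100 100  88  99  87  49  34  31]]
[[271.6011309  237.70871596]
 [272.10489949 227.88823646]
 [271.06097567 248.2385176 ]]
```

```bash
python3 -c "
from workcell import bot
print(bot.job_done())"
```

```text
the job is handed in; nothing more can be done
None
```

I turned the nut until the turning force rose sharply, which I took as its stop. I then drew the spanner out and lowered it foot first into the steel pot. It was released, standing upright and still when I handed the job in at about 15.5 s; no verdict came back.

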